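# Fasten the hasp of the coffee bean chest

## Robot

A 6-joint arm with a two-finger parallel gripper is mounted at the origin on the work surface. World frame = base frame: x ahead of the robot, y to its left, z up, the work surface at z = 0. Lengths are in m, angles in degrees, forces in N, time in s.
With the tool pointing down it reaches from about 0.275 to 0.725 m from the base axis. Payload 5.6 kg.
Tool frame: the origin (TCP) lies at the very end of the fingers, on their centre line; the grasp point (between the pads) lies 19 mm behind it (bot.pinch_z is the distance from the TCP to the grasp point, in m); z points along the fingers, y is the direction in which the jaws open and shut (so a half turn about z gives the same grasp; the last joint's range is limited). The gripper opens to 85 mm and grips with 20 to 120 N. Pads are 22 mm wide; open, the fingers measure 114 mm over their backs; the gripper's body (76 mm by 85 mm) begins 54 mm behind the grasp point. The pads swing forward as they close: fully open they stand 13 mm farther back than shut.
Start: joints at [91.077, 14.616, 6.199, 0, -81.583, -16.306], TCP at [0.144, 0.531, 0.231] pointing down, gripper open.
Joint ranges: [-168.99, 168.99], [-69.2, 112.95], [-62.41, 85.93], [-164.36, 98.24], [-168.68, -3.75], [-174.98, 174.98]. Speed limits (degrees/s): [147.25, 147.25, 180, 180, 180, 180].

## Interface

Orientations are given as [roll, pitch, yaw] about the fixed x, y, z axes, in that order (R = Rz(yaw) Ry(pitch) Rx(roll)).
In Python, from bench import bot gives the robot as it stands.
- The arm moves only by the tool apply_moves, never from a script. Its argument "commands" is one flat list of numbers, 6 for each row, row after row: the shift along the world's x, y, z in mm, then the turn, a rotation vector about the world's x, y, z in rad. In form: [dx, dy, dz, wx, wy, wz, dx, dy, dz, wx, wy, wz, ...]. A call has exactly 5 rows; each row shifts and turns the commanded pose from where the row before left it; what a row does not reach is not made up. A row lasts 1/12 s, in which the tool goes at most 41.7 mm and 7.16 degrees, less where a joint would pass 70% of its speed; a pose out of reach is approached as far as the arm can. A call is refused whole if a number of a shift passes 41.7 or a number of a turn 0.125, either way. A call with a gripper value outside its range is refused whole. "grip" is the opening, from 0 (shut) to 1 (fully open), set as the call begins (left out, the last holds). The fingers move at their own pace and stop on an object; "squeeze" is the grip in N (left out, the last holds). Time passes only in rows, so rows that do not move let the fingers close, or fill a call up. It gives the time, the measured TCP pose, the force and the opening at its end, in the units of the state.
- bot.get_state(): the state, without advancing time (a new reading comes with each control period).
- bot.camera(name): name is "scene" or "side" or "wrist"; returns the picture (420x560x3 uint8, red, green, blue); there is no depth.
- bot.camera_model(name): a dict with "K" (3x3 intrinsics, pixels), "T" (4x4, takes a point from camera to world coordinates); the wrist camera has in their place "hand_eye" (4x4, takes a point from camera to tool coordinates, whose origin is the TCP and whose axes are the flange's). Camera axes: x right, y down, z forward; pixel columns grow to the right and rows downward; lengths in m; the calibration is good to about 2 mm. A picture is of the moment at which its call begins: read the wrist's pose just before it. camera_model takes no time and is no camera call.
- bot.hand_in(): hands the job in, once; it reports no verdict.
Trained networks look in the newest picture that a camera, given by its name, has taken for a name from the list of things; names that differ only in an ending like _2 or _b are one class to them, and where a whole thing is asked for, a point or a joint stands for the part that bears it (a point fixed in the world has none). Each returns a list of dicts, best first, with "conf" (0 to 1); they miss things now and then, are a little off and sometimes report something else, mostly with a low value. They report only what shows in the picture. A call takes as long as a camera call.
- bot.recognise(label, camera): "rect" ([centre column, centre row, width, height] in pixels, round what is visible of it).
- bot.tip_of(label, camera): "location" ([row, column] in pixels: a listed point, or the origin of a listed thing).
The state is a dict: "t": time; "q": joint angles; "qvel": joint speeds; "joint_torque": joint torques, N m; "tool_pos": TCP position; "orientation": TCP orientation; "ft_force": force on the tool from outside, world axes, zero at the start; "ft_torque": the same for the moment, N m; "gripper_width": opening from 0.0 (shut) to 1.0 (fully open).
Only numpy, scipy, OpenCV 4.12 (cv2) and the standard library are available. Lean on these libraries where they do the work, as an engineer would, in place of code of your own. Each camera call takes 0.05 s, during which the arm holds its last target. There are 200 camera calls.

## Task

Two low wooden chests with shut lids stand on the coffee counter, each with its steel hasp standing open. Fasten the larger one, the bean chest: swing its hasp over until it lies flat on the chest, fully home over the staple. Leave the smaller box's hasp standing open and the little copper cup standing where it is on the bean chest's lid.

Things in the scene. Friction and masses are not known exactly. Their poses are not given: they have to be found in the camera images.
- bean_chest: Larger wooden chest, 180 (x) by 280 (y) by 110 mm high, fixed, lid shut. Origin: centre of underside; z up. On its top at y = 0: a steel staple at x = -55 mm, near the edge facing the robot, a loop 20 mm wide along y, 6 thick, 26 high; and the hasp, its hinge axis along y at x = +23 mm, 115 mm above the table, its fixed leaf (3 mm thick) lying behind it to x = +57 mm.
- bean_hasp (a joint): The bean chest's hasp: steel strap 104 mm long from its hinge axis, 44 wide, 4 thick, a 28 mm wide slot 63 to 93 mm from the axis, solid nearer it. 0: shut, flat, pointing to the chest's -x, staple through the slot, at its stop; 1.57: upright; more leans to +x. Starts at 1.1 to 1.75 rad. Stiff hinge, about 0.1 N m: stays where left; 2 to 3 N pushes it 45 mm from the axis.
- filter_hasp (a joint): Angle of the same kind of hasp on the smaller box (150 by 150 by 80 mm high), which stands to one side of the bean chest; 0 closed, 1.57 upright. It starts between 1.1 and 1.75 rad and is to be left standing open.
- measure: Small open copper measuring cup, 52 mm across the rim, 42 mm high, about 0.12 kg, standing loose on the bean chest's lid about 90 mm to the +y side of the hasp. Origin: centre of its underside, z up.

How it is judged:
By the outcome, as a careful person would: the job done as asked, in the order asked, and still so for the second after the job is handed in, with the robot touching nothing.
It also fails if it takes over 27 s, if anything falls off the work surface, if the arm or the gripper's body presses on something with over 40 N, if the wrist force passes 120 N, or if a joint passes its speed limit or range.

## Working session

There is one attempt and no reset: what is moved stays moved. The work goes in short steps, Python scripts to look and compute and a tool call to move; the robot and the scene stay as the last step left them, time stands still between calls to the robot, and variables do not carry over. Pictures are saved under pics/ and viewed, about 8 in all and at most 12, crops included, and the job is handed in when it is done.

Besides the shell and the picture viewer there is one more tool, called after ">>>" as name(argument=value, ...) on one line, values as JSON. apply_moves: Moves the arm, as the interface text tells. Its arguments: {"type":"object","properties":{"commands":{"type":"array"},"grip":{"type":"number"},"squeeze":{"type":"number"}},"required":["commands"]}

```bash
mkdir -p pics
python3 - <<'E'
from bench import bot
import cv2,numpy as np
for c in("scene","side"):
    im=bot.camera(c);cv2.imwrite(f"pics/{c}0.png",im[:,:,::-1])
    m=bot.camera_model(c);print(c,np.round(m["K"],1).tolist(),np.round(m["T"],4).tolist())
    for l in("bean_chest","bean_hasp","filter_hasp","measure"):
        print(l,bot.recognise(l,c)[:2],bot.tip_of(l,c)[:2])
s=bot.get_state();print(s)
E
```

```text
scene [[381.4, 0.0, 275.5], [0.0, 381.4, 208.0], [0.0, 0.0, 1.0]] [[-0.4422, 0.5133, -0.7355, 1.0477], [0.8969, 0.2571, -0.3598, 0.2945], [0.0044, -0.8188, -0.574, 0.5342], [0.0, 0.0, 0.0, 1.0]]
bean_chest [{'rect': [144.0, 214.9, 171.7, 124.8], 'conf': 0.88}] [{'location': [243.6, 156.6], 'conf': 0.94}]Traceback (most recent call last):
  File "<stdin>", line 7, in <module>
ValueError: it knows: bean_chest, measure
```

Run:
```python
from bench import bot
import cv2,numpy as np
for c in("scene","side"):
    im=bot.camera(c);cv2.imwrite(f"pics/{c}0.png",im[:,:,::-1])
    m=bot.camera_model(c);print(c,np.round(m["K"],1).tolist(),np.round(m["T"],4).tolist())
    for l in("bean_chest","measure"):
        print(l,bot.recognise(l,c)[:2],bot.tip_of(l,c)[:2])
s=bot.get_state();print(s)
```

```text
scene [[381.4, 0.0, 275.5], [0.0, 381.4, 208.0], [0.0, 0.0, 1.0]] [[-0.4422, 0.5133, -0.7355, 1.0477], [0.8969, 0.2571, -0.3598, 0.2945], [0.0044, -0.8188, -0.574, 0.5342], [0.0, 0.0, 0.0, 1.0]]
bean_chest [{'rect': [144.9, 214.4, 171.9, 123.2], 'conf': 0.83}] [{'location': [240.9, 159.0], 'conf': 0.71}]
measure [{'rect': [191.2, 200.4, 27.8, 31.9], 'conf': 0.67}] [{'location': [206.9, 193.8], 'conf': 0.76}]
side [[462.6, 0.0, 282.5], [0.0, 462.6, 202.9], [0.0, 0.0, 1.0]] [[0.9899, -0.0728, 0.1219, 0.4085], [-0.1418, -0.547, 0.825, -0.8032], [0.0067, -0.8339, -0.5518, 0.6391], [0.0, 0.0, 0.0, 1.0]]
bean_chest [{'rect': [343.8, 293.3, 176.0, 177.6], 'conf': 0.89}] []
measure [{'rect': [319.0, 219.8, 23.3, 30.2], 'conf': 0.56}] [{'location': [228.5, 318.5], 'conf': 0.68}]
{'t': 0.7, 'q': array([ 9.10768244e+01,  1.46156068e+01,  6.19961618e+00, -1.12900696e-03,
       -8.15841378e+01, -1.63073428e+01]), 'qvel': array([ 0.02580322,  0.05980489,  0.04791758,  0.04632279, -0.07108137,
       -0.0301288 ]), 'joint_torque': array([-1.10815810e-03, -3.86295497e+01,  2.38020819e+01,  5.36687046e+00,
       -6.08546961e-04, -1.91202382e-06]), 'tool_pos': array([0.14444535, 0.53068079, 0.23128665]), 'orientation': array([ 1.79999563e+02,  1.03585700e-03, -1.52306837e+01]), 'ft_force': array([-0.92317346,  0.0269871 ,  0.56240583]), 'ft_torque': array([-0.06467385,  0.02553908, -0.0574661 ]), 'gripper_width': 0.9997317946897305}
```

View pics/scene0.png

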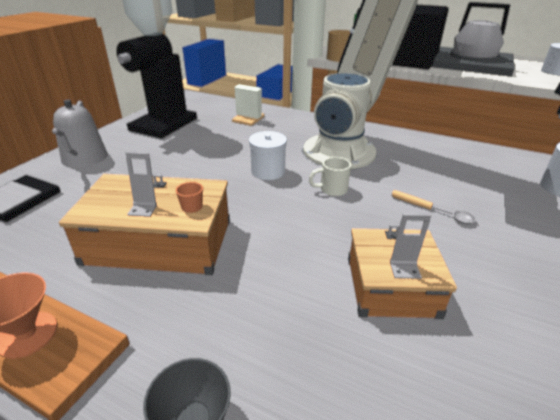

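View pics/side0.png

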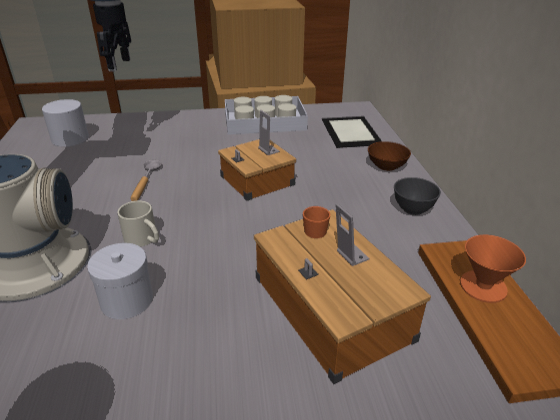

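Scene picture: the bean chest is at left (top corners about (118,177), (229,180)), its hasp near upright at (141,180), and the cup at (191,197). Side picture: the hasp is at (346,235), the staple at (308,268) and the cup at (316,222). I'll enlarge both for exact points.

Run:
```python
import cv2,numpy as np
a=cv2.imread("pics/scene0.png")[135:285,55:245];b=cv2.imread("pics/side0.png")[195:385,245:435]
a=cv2.resize(a,None,fx=4,fy=4,interpolation=2);b=cv2.resize(b,None,fx=3.1,fy=3.1,interpolation=2)
cv2.imwrite("pics/a.png",a);cv2.imwrite("pics/b.png",b)
```

```text
(no output)
```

View pics/a.png

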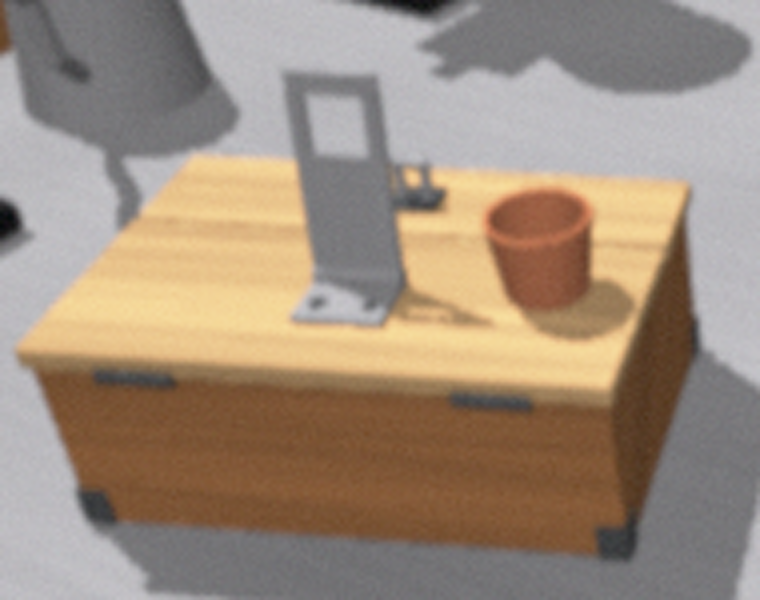

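View pics/b.png

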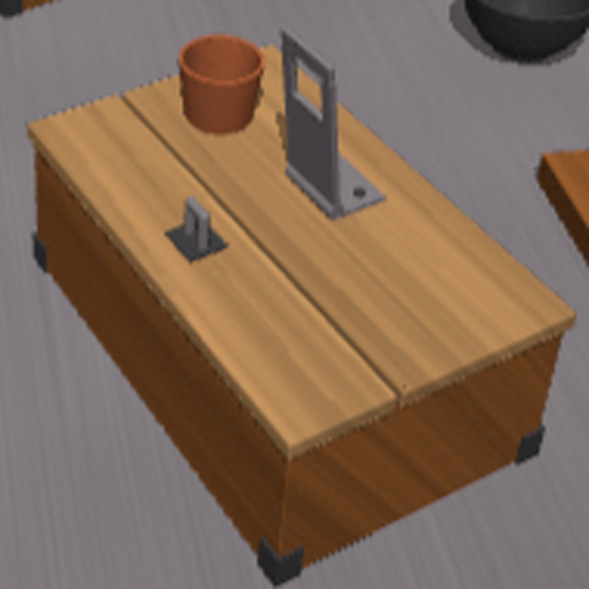

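Crop a shows the lid corners, the hasp tip edge at (283,73)-(378,75) and the leaf's back edge at (293,320)-(385,324). Crop b shows the tip edge at (282,30)-(328,70) and the staple top at (197,203). Next I fit the pose to these.

```bash
cat > h.py <<'E'
from bench import bot
import numpy as np
def proj(c,P):
    m=bot.camera_model(c);T=np.linalg.inv(m["T"]);p=(T[:3,:3]@np.asarray(P).T).T+T[:3,3];p=p@np.array(m["K"]).T
    return p[:,:2]/p[:,2:]
def c2w(x,y,a,P):
    P=np.asarray(P,float);R=np.array([[np.cos(a),-np.sin(a),0],[np.sin(a),np.cos(a),0],[0,0,1]]);return P@R.T+[x,y,0]
E
python3 - <<'E'
from h import *
from scipy.optimize import least_squares
A=[((192,155),(-.09,-.14,.11)),((690,182),(-.09,.14,.11)),((20,350),(.09,-.14,.11)),((612,395),(.09,.14,.11)),((293,320),(.057,-.022,.113)),((385,324),(.057,.022,.113)),((283,73),-1),((378,75),1)]
B=[((28,128),(-.09,.14,.11)),((290,445),(-.09,-.14,.11)),((575,316),(.09,-.14,.11)),((270,45),(.09,.14,.11)),((197,203),(-.055,0,.136)),((282,30),1),((328,70),-1)]
def res(v):
    x,y,a,th,=v;out=[]
    for c,L,s,o in(("scene",A,4,(55,135)),("side",B,3.1,(245,195))):
        P=[(.023-.104*np.cos(th),.022*q,.115+.104*np.sin(th)) if isinstance(q,int) else q for _,q in L]
        out.append(proj(c,c2w(x,y,a,P))-(np.array([p for p,_ in L])/s+o))
    return np.vstack(out).ravel()
r=least_squares(res,[.5,-.25,0,1.5],loss="soft_l1");print(r.x,np.degrees(r.x[2]));print(np.round(res(r.x).reshape(-1,2),1).tolist())
x,y,a,th=r.x
print("tip",c2w(x,y,a,[(.023-.104*np.cos(th),0,.115+.104*np.sin(th))]),"hinge",c2w(x,y,a,[(.023,0,.115)]),"staple",c2w(x,y,a,[(-.055,0,.11)]))
m=bot.camera_model("scene")
def onz(c,u,v,z):
    m=bot.camera_model(c);T=np.array(m["T"]);d=T[:3,:3]@np.linalg.inv(m["K"])@[u,v,1];return T[:3,3]+d*(z-T[2,3])/d[2]
print("cup rim centre",onz("scene",55+540/4,135+215/4,.152),onz("side",245+222/3.1,195+60/3.1,.152))
E
```

```text
[ 0.5893908  -0.20913802  0.36445374  1.4145161 ] 20.88166110773582
[[0.3, -0.4], [0.4, -0.6], [-2.1, -0.3], [0.1, -2.1], [-1.0, -0.9], [-1.2, -0.5], [0.2, -1.6], [-0.1, -1.0], [-1.0, -2.1], [-0.0, -0.4], [1.0, -1.8], [0.5, -1.0], [0.1, 0.2], [-0.6, -1.3], [0.4, -0.7]]
tip [[ 0.59575626 -0.20670962  0.21773256]] hinge [[ 0.61088013 -0.20093992  0.115     ]] staple [[ 0.53800328 -0.22874216  0.11      ]]
cup rim centre [ 0.57336382 -0.11658375  0.152     ] [ 0.57289632 -0.12110176  0.152     ]
```

Residuals are 1-2 px. The chest is at (0.589,-0.209) with yaw 20.9°, the hinge at (0.611,-0.201), the hasp at about 1.41 rad, and the cup 90 mm to +y, which matches the given layout. I'll go over high with the gripper shut, to a point behind the hasp.

>>> apply_moves(commands=[20,-28,12,0,0,0.025,20,-28,12,0,0,0.025,20,-28,12,0,0,0.025,20,-28,12,0,0,0.025,20,-28,12,0,0,0.025], grip=0)

```text
t: 1.12
tool_pos: [0.245, 0.3892, 0.292]
orientation: [-180.0, -0.0, -8.0]
ft_force: [0.8, 0.8, -0.2]
gripper_width: 0.297
```

>>> apply_moves(commands=[20,-29,0,0,0,0.025,20,-29,0,0,0,0.025,20,-29,0,0,0,0.025,20,-29,0,0,0,0.025,20,-29,0,0,0,0.025])

```text
t: 1.53
tool_pos: [0.345, 0.2441, 0.2916]
orientation: [-180.0, -0.0, -0.8]
ft_force: [1.1, 0.1, -0.9]
gripper_width: -0.0
```

>>> apply_moves(commands=[20,-29,0,0,0,0.025,20,-29,0,0,0,0.025,20,-29,0,0,0,0.025,20,-29,0,0,0,0.025,20,-29,0,0,0,0.025])

```text
t: 1.95
tool_pos: [0.4451, 0.099, 0.2916]
orientation: [-180.0, -0.0, 6.3]
ft_force: [1.0, 0.6, -0.2]
gripper_width: -0.0
```

>>> apply_moves(commands=[20,-29,0,0,0,0.025,20,-29,0,0,0,0.025,20,-29,0,0,0,0.025,20,-29,0,0,0,0.025,20,-29,0,0,0,0.025])

```text
t: 2.37
tool_pos: [0.5452, -0.0461, 0.2914]
orientation: [180.0, -0.0, 13.5]
ft_force: [0.9, 0.5, 1.4]
gripper_width: -0.001
```

>>> apply_moves(commands=[21.4,-27.8,0,0,0,0.026,21.4,-27.8,0,0,0,0.026,21.4,-27.8,0,0,0,0.026,21.4,-27.8,0,0,0,0.026,21.4,-27.8,0,0,0,0.026])

```text
t: 2.78
tool_pos: [0.6521, -0.1849, 0.2912]
orientation: [180.0, -0.0, 20.9]
ft_force: [0.8, 0.3, 0.8]
gripper_width: -0.0
```

Run:
```python
from bench import bot
import cv2,numpy as np
s=bot.get_state();print(s["tool_pos"],s["q"])
a=cv2.resize(bot.camera("scene")[100:300,40:260,::-1],None,fx=2.5,fy=2.5);b=cv2.resize(bot.camera("side")[120:370,230:430,::-1],None,fx=2,fy=2)
cv2.imwrite("pics/c.png",np.hstack([a[:500,:400+0],b]))
```

```text
[ 0.65214618 -0.18490901  0.29120993] [-2.66393559e+00  3.03494080e+01  3.83474524e+01 -1.71396366e-04
 -9.79918665e+01  1.13601332e+02]
```

View pics/c.png

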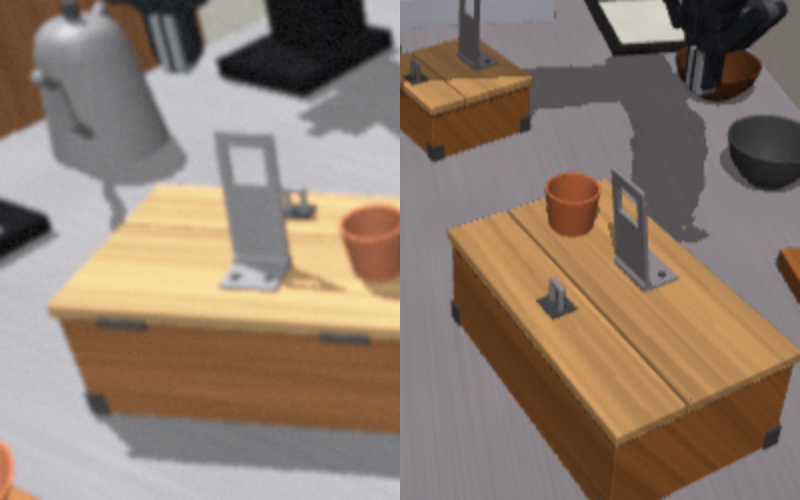

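The fingertips show at scene (109,126) and side (380,165). I'll check those against the projected TCP.

Run:
```python
from h import *
P=bot.get_state()["tool_pos"][None]
print(proj("scene",P),proj("side",P),proj("wrist",P) if 0 else "")
```

```text
[[112.83058142 130.13488361]] [[378.63876336 164.42723914]]
```

Consistent. Now I descend behind the strap.

>>> apply_moves(commands=[0,0,-26,0,0,0,0,0,-26,0,0,0,0,0,-26,0,0,0,0,0,-26,0,0,0,0,0,-22,0,0,0])

```text
t: 3.3
tool_pos: [0.6507, -0.1828, 0.1634]
orientation: [-179.9, 0.1, 20.9]
ft_force: [1.3, 0.4, 0.2]
gripper_width: -0.004
```

Run:
```python
from bench import bot
import cv2,numpy as np
s=bot.get_state();print(s["tool_pos"],s["ft_force"])
a=cv2.resize(bot.camera("scene")[100:260,80:240,::-1],(400,400));b=cv2.resize(bot.camera("side")[170:330,260:420,::-1],(400,400))
cv2.imwrite("pics/d.png",np.hstack([a,b]))
```

```text
[ 0.65072549 -0.18284867  0.16343135] [1.30687078 0.36885599 0.16134768]
```

View pics/d.png

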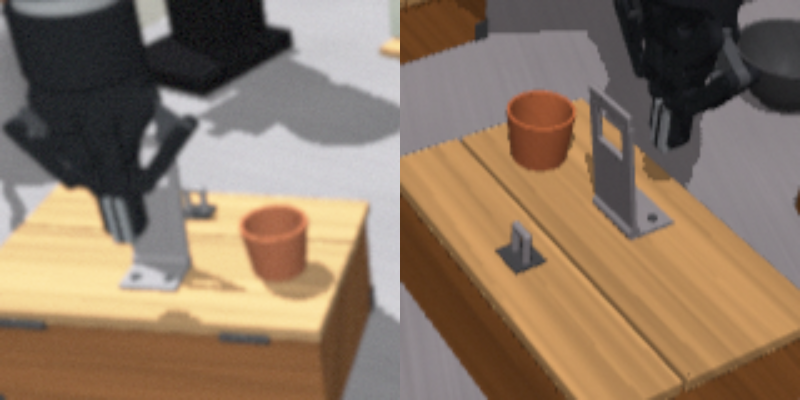

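Fingers are clear behind the strap: the tip is at about (120,238) in the left half and the strap base at (165,268). Now I approach and push.

>>> apply_moves(commands=[-6,-4,0.4,0,0,0,-6,-4,0.4,0,0,0,-6,-4,0.4,0,0,0,-6,-4,0.4,0,0,0,-6,-4,0.4,0,0,0])

```text
t: 3.82
tool_pos: [0.6211, -0.204, 0.1688]
orientation: [179.9, -0.1, 20.8]
ft_force: [0.2, 0.6, 0.5]
gripper_width: 0.001
```

>>> apply_moves(commands=[-7,-2.6,-1.3,0,0,0,-7,-2.6,-1.3,0,0,0,-7,-2.6,-1.3,0,0,0,-6.6,-2.5,-5.5,0,0,0,-6.6,-2.5,-5.5,0,0,0])

```text
t: 4.23
tool_pos: [0.5868, -0.2164, 0.1527]
orientation: [180.0, -0.1, 20.9]
ft_force: [1.4, 0.7, 0.6]
gripper_width: -0.001
```

>>> apply_moves(commands=[-2.9,-1.1,-6,0,0,0,-2.9,-1.1,-6,0,0,0,-2.9,-1.1,-6,0,0,0,-1.4,-0.5,-5,0,0,0,-1.4,-0.5,-5,0,0,0])

```text
t: 4.65
tool_pos: [0.5753, -0.2205, 0.1236]
orientation: [-180.0, 0.0, 20.9]
ft_force: [-1.2, -0.2, 0.7]
gripper_width: -0.003
```

Run:
```python
from bench import bot
import cv2,numpy as np
s=bot.get_state();print(s["tool_pos"],s["ft_force"])
a=cv2.resize(bot.camera("scene")[100:260,80:240,::-1],(400,400));b=cv2.resize(bot.camera("side")[170:330,260:420,::-1],(400,400))
cv2.imwrite("pics/e.png",np.hstack([a,b]))
```

```text
[ 0.57534518 -0.22046601  0.12364252] [-1.2381681  -0.23015628  0.70780835]
```

View pics/e.png

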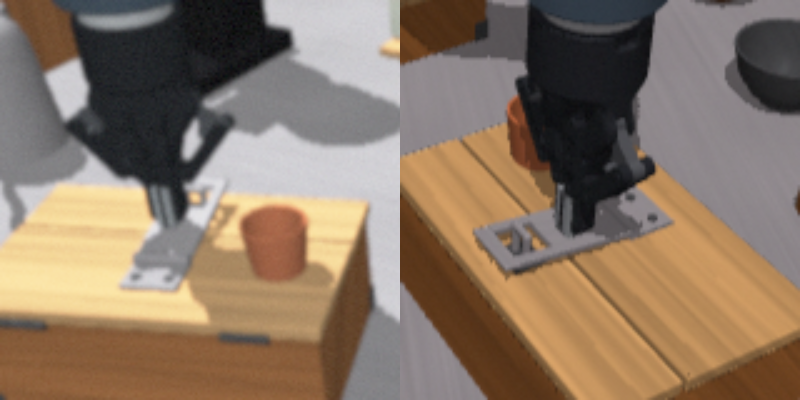

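The strap is nearly flat with the staple in the slot (right half, (520,238)), and the cup hasn't moved. Now I press it home gently.

>>> apply_moves(commands=[-0.5,0,-2,0,0,0,0,0,-2,0,0,0,0,0,-1,0,0,0,0,0,-1,0,0,0,0,0,0,0,0,0])

```text
t: 5.17
tool_pos: [0.5753, -0.2204, 0.1182]
orientation: [-180.0, 0.0, 20.9]
ft_force: [0.0, 0.1, 0.6]
gripper_width: -0.004
```

>>> apply_moves(commands=[0,0,-0.5,0,0,0,0,0,-0.5,0,0,0,0,0,-0.5,0,0,0,0,0,0,0,0,0,0,0,0,0,0,0])

```text
t: 5.58
tool_pos: [0.5753, -0.2204, 0.1171]
orientation: [180.0, -0.0, 20.9]
ft_force: [-1.0, 0.8, 2.5]
gripper_width: -0.002
```

>>> apply_moves(commands=[0,0,-0.5,0,0,0,0,0,-0.5,0,0,0,0,0,0,0,0,0,0,0,0,0,0,0,0,0,0,0,0,0])

```text
t: 6.0
tool_pos: [0.5753, -0.2204, 0.1171]
orientation: [180.0, -0.0, 20.9]
ft_force: [-2.5, 1.6, 6.5]
gripper_width: -0.0
```

z is holding at 0.1171 m while the force rises, so it is at the stop (expected 0.117). One firmer press, then lift.

>>> apply_moves(commands=[0,0,-0.5,0,0,0,0,0,-0.5,0,0,0,0,0,-0.5,0,0,0,0,0,0,0,0,0,0,0,0,0,0,0])

```text
t: 6.42
tool_pos: [0.5754, -0.2205, 0.117]
orientation: [179.9, -0.1, 20.9]
ft_force: [-5.8, 4.2, 14.4]
gripper_width: 0.0
```

>>> apply_moves(commands=[0,0,4,0,0,0,0,0,20,0,0,0,0,0,35,0,0,0,0,0,35,0,0,0,0,0,35,0,0,0])

```text
t: 6.83
tool_pos: [0.575, -0.2204, 0.2444]
orientation: [-180.0, 0.0, 20.9]
ft_force: [0.7, -0.7, -0.4]
gripper_width: -0.002
```

>>> apply_moves(commands=[-10,10,20,0,0,0,-20,20,10,0,0,0,-20,25,0,0,0,0,-20,25,0,0,0,0,0,0,0,0,0,0])

```text
t: 7.25
tool_pos: [0.5028, -0.1375, 0.2742]
orientation: [-179.9, -0.1, 21.0]
ft_force: [1.1, -0.6, -0.3]
gripper_width: 0.0
```

Run:
```python
from bench import bot
import cv2,numpy as np
s=bot.get_state();print(s["t"],s["tool_pos"],s["ft_force"])
a=cv2.resize(bot.camera("scene")[130:290,60:220,::-1],(400,400));b=cv2.resize(bot.camera("side")[130:330,220:420,::-1],(400,400))
cv2.imwrite("pics/f.png",np.hstack([a,b]))
for c in("scene","side"):print(bot.recognise("measure",c)[:1])
```

```text
7.25 [ 0.50280222 -0.13753568  0.27424444] [ 1.1469534  -0.57020023 -0.34977927]
[{'rect': [191.2, 199.2, 26.1, 33.0], 'conf': 0.82}]
[{'rect': [317.7, 222.8, 23.0, 28.1], 'conf': 0.57}]
```

View pics/f.png

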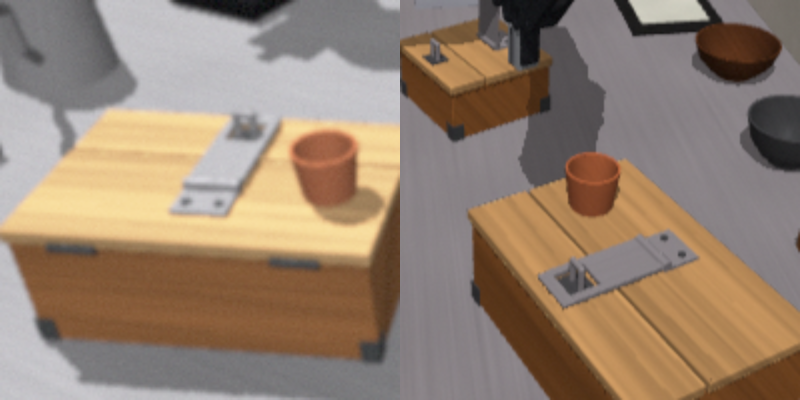

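The hasp lies flat with the staple through its slot (left (245,125), right (573,275)). The cup stands where it was, and the smaller box's hasp is still up. Handing in.

```bash
python3 -c "
from bench import bot
print(bot.hand_in())"
```

```text
the job is handed in; nothing more can be done
None
```

The bean chest is fastened and the job is handed in, at about 7.3 s of the 27 s allowed. I swung the hasp over from behind with the shut gripper and pressed it down until it stopped, then lifted clear.

- **Hasp home:** under the press, the fingertip height held at 0.117 m, the expected height of the closed strap, while the upward force on the tool rose to 14 N. The last picture shows the strap flat with the staple through the slot.
- **Cup:** it is standing in the same place to within 1 to 3 pixels in both views.
- **Smaller box:** the arm touched nothing near it. Its hasp looks upright in the last picture, partly hidden by the gripper; I did not measure its angle.

The labels `bean_hasp` and `filter_hasp` were not known to the detector, so I found the bean hasp's pose by fitting points from the two camera images. No check failed or disagreed.

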